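# Turn round the row of cactus pots on the garden-room worktop

### The arm

A 7-joint arm with a two-finger parallel gripper is mounted at the origin on the work surface. World frame = base frame: x ahead of the robot, y to its left, z up, the work surface at z = 0. Lengths are in mm, angles in rad, forces in N, time in s.
With the tool pointing down it reaches from about 350 to 775 mm from the base axis. Payload 3.1 kg.
Tool frame: the origin (TCP) lies midway between the tips of the shut fingers; the grasp point (between the pads) lies 19 mm behind it; z points along the fingers, y is the line along which they close (so a half turn about z gives the same grasp; the last joint's range is limited). The gripper opens to 85 mm and grips with 20 to 120 N. Pads are 22 mm wide; open, the fingers measure 114 mm over their backs; the gripper's body (76 mm by 85 mm) begins 54 mm behind the grasp point. The pads swing forward as they close: fully open they stand 13 mm farther back than shut.
Start: joints at [-1.279, 0.311, 0.014, 1.512, -0.004, 1.319, -0.027], TCP at [180.173, 519.668, 231.304] pointing down, gripper open.
Joint ranges: [-2.7, 2.7], [-0.3, 1.91], [-1.27, 1.3], [0.12, 2.57], [-1.44, 4.58], [0.2, 2.03], [-3.05, 3.05]. Speed limits (rad/s): [2.79, 2.79, 3.14, 3.14, 3.14, 3.14, 3.14].

### API

Orientations are given as a 3x3 rotation matrix whose columns are the frame's x, y, z axes.
In Python, from plant import manip gives the robot as it stands.
- The arm moves only by the tool apply_moves, never from a script. Its argument "plan" is a list of rows, each an object of numbers: "fingers": the closure, from 0 (fully open) to 1 (shut); "x", "y", "z": the shift along the tool's x, y, z in units of 25 mm (1.0 is 25 mm); "wx", "wy", "wz": the turn, a rotation vector about the tool's x, y, z in units of 4 degrees (1.0 is 4 degrees). In form: [{"fingers": .., "x": .., "y": .., "z": .., "wx": .., "wy": .., "wz": ..}, ...]. A call has 1 to 10 rows; each row shifts and turns the commanded pose from where the row before left it, along the tool's axes as they then stand; what a row does not reach is not made up. A row lasts 1/8 s, in which the tool goes at most 62.5 mm and 10.7 degrees, less where a joint would pass 70% of its speed; a pose out of reach is approached as far as the arm can. A call with a number of a shift or a turn outside -1 to 1 is refused whole. A call with a gripper value outside its range is refused whole. The fingers move at their own pace and stop on an object; "squeeze" is the grip in N (left out, the last holds). Time passes only in rows, so rows that do not move let the fingers close. It gives the time, the measured TCP pose, the force, the opening and the grip force at its end, in the units of the state.
- manip.read_state(): the state, without advancing time (a new reading comes with each control period).
- manip.camera(name): name is "scene" or "top"; returns the picture (480x640x3 uint8, red, green, blue); there is no depth.
- manip.camera_info(name): a dict with "intrinsics" (3x3 intrinsics, pixels), "cam_to_world" (4x4, takes a point from camera to world coordinates). Camera axes: x right, y down, z forward; pixel columns grow to the right and rows downward; lengths in mm; the calibration is good to about 2 mm. A picture is of the moment at which its call begins. camera_info takes no time and is no camera call.
- manip.finish_job(): hands the job in; it is judged then, once.
The state is a dict: "time": time; "joints": joint angles; "dq": joint speeds; "effort": joint torques, N m; "eef_pos": TCP position; "eef_rot": TCP orientation; "wrist_force": force on the tool from outside, world axes, zero at the start; "wrist_torque": the same for the moment, N m; "finger_gap": opening from 0.0 (shut) to 1.0 (fully open); "grasp_force": force on a finger pad.
Only numpy, scipy, OpenCV 4.12 (cv2) and the standard library are available. Lean on these libraries where they do the work, as an engineer would, in place of code of your own. Each camera call takes 0.05 s, during which the arm holds its last target. There are 200 camera calls.

### The job

Move the four cactus pots from the dark metal rack to the empty brown wooden rack beside it, one pot on the middle of each cork pad, in the reverse order: seen from the robot, the pot that stood leftmost goes rightmost, the second from the left goes second from the right, and so on. The saucers stay behind; do not tip any pot over on the way, and leave all four standing upright and released.

Things in the scene. Friction and masses are not known exactly. Their poses are not given: they have to be found in the camera images.
- pot_orange: Loose orange pot with one round ball cactus. Round: rim band 52 mm across, 26 to 48 mm above the foot; foot 42 mm across. Plant within 21 mm of the axis, below 74 mm. Origin: centre of underside, z up, yaw free. 0.13 to 0.25 kg. Grip the rim 38 mm above the foot, fingers before and behind (along the rack's x): only 24 mm to the neighbours.
- pot_white: Loose white pot with a thin green column cactus with two small side stems. Round: rim band 52 mm across, 26 to 48 mm above the foot; foot 42 mm across. Plant within 21 mm of the axis, below 74 mm. Origin: centre of underside, z up, yaw free. 0.13 to 0.25 kg. Grip the rim 38 mm above the foot, fingers before and behind (along the rack's x): only 24 mm to the neighbours.
- pot_blue: Loose blue pot with a flat grey-green rosette. Round: rim band 52 mm across, 26 to 48 mm above the foot; foot 42 mm across. Plant within 21 mm of the axis, below 74 mm. Origin: centre of underside, z up, yaw free. 0.13 to 0.25 kg. Grip the rim 38 mm above the foot, fingers before and behind (along the rack's x): only 24 mm to the neighbours.
- pot_yellow: Loose yellow pot with a cluster of three small balls with red tops. Round: rim band 52 mm across, 26 to 48 mm above the foot; foot 42 mm across. Plant within 21 mm of the axis, below 74 mm. Origin: centre of underside, z up, yaw free. 0.13 to 0.25 kg. Grip the rim 38 mm above the foot, fingers before and behind (along the rack's x): only 24 mm to the neighbours.
- saucer_orange: Flat orange saucer, disc 68 mm across, 4 mm thick, fixed on the old rack. The orange pot starts on it (within 3 mm of its centre), so it shows that pot's first place in the row even after the pot has gone. Origin: centre of underside, 16 mm above the table; z up.
- saucer_white: Flat white saucer, disc 68 mm across, 4 mm thick, fixed on the old rack. The white pot starts on it (within 3 mm of its centre), so it shows that pot's first place in the row even after the pot has gone. Origin: centre of underside, 16 mm above the table; z up.
- saucer_blue: Flat blue saucer, disc 68 mm across, 4 mm thick, fixed on the old rack. The blue pot starts on it (within 3 mm of its centre), so it shows that pot's first place in the row even after the pot has gone. Origin: centre of underside, 16 mm above the table; z up.
- saucer_yellow: Flat yellow saucer, disc 68 mm across, 4 mm thick, fixed on the old rack. The yellow pot starts on it (within 3 mm of its centre), so it shows that pot's first place in the row even after the pot has gone. Origin: centre of underside, 16 mm above the table; z up.
- old_rack: Dark metal rack holding the pots at the start, fixed, left or right of the new one. 310 mm long (y), 100 mm deep (x), 16 mm plank; front and back rails to 24 mm, end boards to 40 mm above the table. Origin: centre of underside, at table height; y to the robot's left, x away from it, within 0.25 rad. Saucers at x = 0, y = +114, +38, -38, -114 mm, shuffled, tops at 20 mm.
- new_rack: Empty brown wooden rack, fixed. 310 mm long (y), 100 mm deep (x), 16 mm plank; front and back rails to 24 mm, end boards to 40 mm above the table. Origin: centre of underside, at table height; y to the robot's left, x away from it, within 0.25 rad. Four cork pads, 66 mm across, at x = 0, y = +114, +38, -38, -114 mm, tops at 20 mm (= height of a standing pot's origin).
There are look-alikes about, which are no part of the job. What is shaped like the pot_yellow but pink or purple is not meant.

How it is judged (in metres and radians):
At the end, for the whole second after the job is handed in: Every pot stands upright (0.1 rad) and at rest on the new rack, foot at pad height (4 mm), axis within 12 mm of the pad centre in the rack's x and y, on the mirrored pad: saucer at y = c in the old rack's frame, pot at y = -c in the new rack's (((y of saucer_orange in the frame of old_rack between 0.094 and 0.134 m and y of pot_orange in the frame of new_rack between -0.126 and -0.102 m) or (y of saucer_orange in the frame of old_rack between 0.018 and 0.058 m and y of pot_orange in the frame of new_rack between -0.05 and -0.026 m) or (y of saucer_orange in the frame of old_rack between -0.058 and -0.018 m and y of pot_orange in the frame of new_rack between 0.026 and 0.05 m) or (y of saucer_orange in the frame of old_rack between -0.134 and -0.094 m and y of pot_orange in the frame of new_rack between 0.102 and 0.126 m)) and x of pot_orange in the frame of new_rack between -0.012 and 0.012 m and z of pot_orange in the frame of new_rack between 0.016 and 0.024 m and angle between each of pot_orange, pot_white, pot_blue, pot_yellow's own z axis and vertical below 0.1 rad and linear speed of each of pot_orange, pot_white, pot_blue, pot_yellow below 0.02 m/s and angular speed of each of pot_orange, pot_white, pot_blue, pot_yellow below 0.2 rad/s and ((y of saucer_white in the frame of old_rack between 0.094 and 0.134 m and y of pot_white in the frame of new_rack between -0.126 and -0.102 m) or (y of saucer_white in the frame of old_rack between 0.018 and 0.058 m and y of pot_white in the frame of new_rack between -0.05 and -0.026 m) or (y of saucer_white in the frame of old_rack between -0.058 and -0.018 m and y of pot_white in the frame of new_rack between 0.026 and 0.05 m) or (y of saucer_white in the frame of old_rack between -0.134 and -0.094 m and y of pot_white in the frame of new_rack between 0.102 and 0.126 m)) and x of pot_white in the frame of new_rack between -0.012 and 0.012 m and z of pot_white in the frame of new_rack between 0.016 and 0.024 m and ((y of saucer_blue in the frame of old_rack between 0.094 and 0.134 m and y of pot_blue in the frame of new_rack between -0.126 and -0.102 m) or (y of saucer_blue in the frame of old_rack between 0.018 and 0.058 m and y of pot_blue in the frame of new_rack between -0.05 and -0.026 m) or (y of saucer_blue in the frame of old_rack between -0.058 and -0.018 m and y of pot_blue in the frame of new_rack between 0.026 and 0.05 m) or (y of saucer_blue in the frame of old_rack between -0.134 and -0.094 m and y of pot_blue in the frame of new_rack between 0.102 and 0.126 m)) and x of pot_blue in the frame of new_rack between -0.012 and 0.012 m and z of pot_blue in the frame of new_rack between 0.016 and 0.024 m and ((y of saucer_yellow in the frame of old_rack between 0.094 and 0.134 m and y of pot_yellow in the frame of new_rack between -0.126 and -0.102 m) or (y of saucer_yellow in the frame of old_rack between 0.018 and 0.058 m and y of pot_yellow in the frame of new_rack between -0.05 and -0.026 m) or (y of saucer_yellow in the frame of old_rack between -0.058 and -0.018 m and y of pot_yellow in the frame of new_rack between 0.026 and 0.05 m) or (y of saucer_yellow in the frame of old_rack between -0.134 and -0.094 m and y of pot_yellow in the frame of new_rack between 0.102 and 0.126 m)) and x of pot_yellow in the frame of new_rack between -0.012 and 0.012 m and z of pot_yellow in the frame of new_rack between 0.016 and 0.024 m); the robot touches nothing.
It fails at once if the orange pot is tipped over (more than 0.8 rad) (angle between pot_orange's own z axis and vertical above 0.8 rad).
It fails at once if the white pot is tipped over (more than 0.8 rad) (angle between pot_white's own z axis and vertical above 0.8 rad).
It fails at once if the blue pot is tipped over (more than 0.8 rad) (angle between pot_blue's own z axis and vertical above 0.8 rad).
It fails at once if the yellow pot is tipped over (more than 0.8 rad) (angle between pot_yellow's own z axis and vertical above 0.8 rad).
It also fails if it takes over 109 s, if anything falls off the work surface, if the arm or the gripper's body presses on something with over 40 N, if the wrist force passes 120 N, or if a joint passes its speed limit or range.

## Working session

There is one attempt and no reset: what is moved stays moved. The work goes in short steps, Python scripts to look and compute and a tool call to move; the robot and the scene stay as the last step left them, time stands still between calls to the robot, and variables do not carry over. Pictures are saved under pics/ and viewed, at most 14 in all, crops included, and the job is handed in when it is done.

Besides the shell and the picture viewer there is one more tool, called by a JSON object that holds its "fn" and its "kwargs". apply_moves: Moves the arm, as the interface text tells. Its arguments: {"type":"object","properties":{"plan":{"type":"array","items":{"type":"object","properties":{"fingers":{"type":"number"},"x":{"type":"number","minimum":-1,"maximum":1},"y":{"type":"number","minimum":-1,"maximum":1},"z":{"type":"number","minimum":-1,"maximum":1},"wx":{"type":"number","minimum":-1,"maximum":1},"wy":{"type":"number","minimum":-1,"maximum":1},"wz":{"type":"number","minimum":-1,"maximum":1}}}},"squeeze":{"type":"number"}},"required":["plan"]}

```bash
ls; mkdir -p pics
python3 - <<'E'
from plant import manip
import cv2,numpy as np
for n in("scene","top"):
    cv2.imwrite(f"pics/{n}0.png",manip.camera(n)[:,:,::-1])
    i=manip.camera_info(n);print(n,np.round(i["intrinsics"],1).tolist(),np.round(i["cam_to_world"],3).tolist())
s=manip.read_state();print(s["time"],s["eef_pos"],np.round(s["eef_rot"],3).tolist(),s["finger_gap"])
E
```

```text
pics
scene [[564.5, 0.0, 332.4], [0.0, 564.5, 243.5], [0.0, 0.0, 1.0]] [[-0.448, 0.712, -0.541, 1046.889], [0.894, 0.361, -0.266, 264.146], [0.006, -0.603, -0.798, 860.136], [0.0, 0.0, 0.0, 1.0]]
top [[528.2, 0.0, 313.8], [0.0, 528.2, 230.9], [0.0, 0.0, 1.0]] [[0.017, -0.974, 0.226, 317.121], [-1.0, -0.016, 0.005, 5.398], [-0.002, -0.226, -0.974, 956.748], [0.0, 0.0, 0.0, 1.0]]
0.1 [180.00504775 519.01088651 230.32547922] [[-0.945, 0.328, -0.001], [0.328, 0.945, -0.002], [-0.0, -0.002, -1.0]] 0.9978025358200253
```

View pics/top0.png

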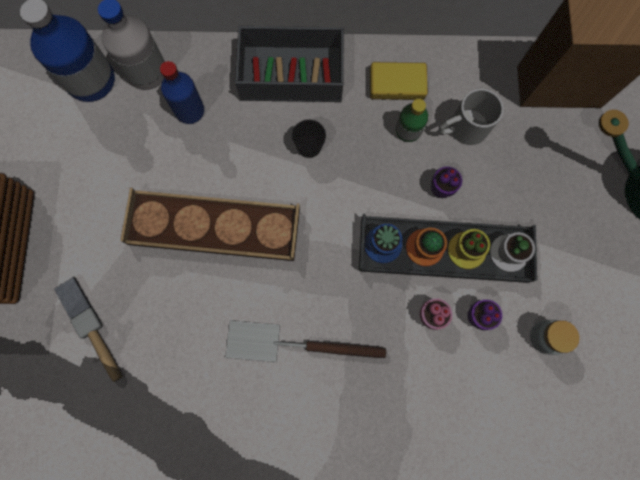

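View pics/scene0.png

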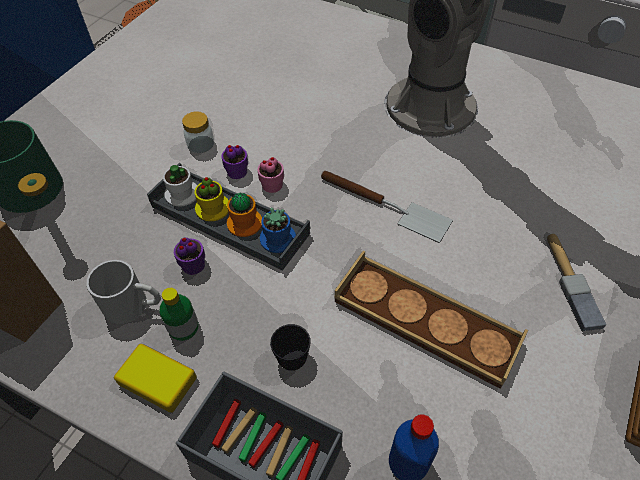

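The top view shows the pots on the dark rack from left to right: blue (386,240), orange (428,245), yellow (470,247), white (515,248). The empty pads on the new rack are at (151,219), (192,223), (233,227) and (274,231). The pink and purple pots are decoys, and the scene view agrees with all of this.

```bash
cat > h.py <<'E'
from plant import manip
import cv2,numpy as np
def cast(n,px,z):
    i=manip.camera_info(n);T=i["cam_to_world"];px=np.atleast_2d(np.array(px,float))
    d=np.c_[px,np.ones(len(px))]@np.linalg.inv(i["intrinsics"]).T@T[:3,:3].T
    return (T[:3,3]+d*((z-T[2,3])/d[:,2])[:,None])[:,:2]
def disc(n,mask,z,near=None):
    """centre & radius in world of the hull of biggest blob's contour (near pixel), cast to height z"""
    cs,_=cv2.findContours(cv2.morphologyEx(mask,cv2.MORPH_OPEN,np.ones((3,3))),cv2.RETR_EXTERNAL,cv2.CHAIN_APPROX_NONE)
    if near is not None: cs=[c for c in cs if cv2.pointPolygonTest(cv2.convexHull(c),near,True)>-8]
    if not cs: return None
    c=cv2.convexHull(max(cs,key=cv2.contourArea)).astype(np.float32)
    w=cast(n,c.reshape(-1,2),z).astype(np.float32)
    (cx,cy),(a,b),_=cv2.fitEllipse(w)
    return np.round([cx,cy,a/2,b/2],1)
R={"blue":((95,120,30),(130,255,255)),"orange":((5,150,60),(16,255,255)),"yellow":((20,140,60),(34,255,255)),"white":((0,0,95),(179,60,255)),"cork":((5,60,85),(20,170,255))}
def mask(im,k):
    return cv2.inRange(cv2.cvtColor(im,cv2.COLOR_RGB2HSV),*map(np.array,R[k]))
E
python3 - <<'E'
from h import *
im={n:manip.camera(n) for n in("top","scene")}
for k,p in dict(blue=(386,240),orange=(428,245),yellow=(470,247),white=(515,248)).items():
    m=mask(im["top"],k).copy(); m[:222]=0;m[270:]=0;m[:,:362]=0;m[:,534:]=0
    print(k,disc("top",m,20,p))
for p in [(151,219),(192,223),(233,227),(274,231)]:
    print("cork",disc("top",mask(im["top"],"cork"),20,p))
for p in [(369,287),(407,306),(448,326),(491,348)]:
    print("cork sc",disc("scene",mask(im["scene"],"cork"),20,p))
hsv=cv2.cvtColor(im["top"],cv2.COLOR_RGB2HSV)
for p in[(151,219),(375,250),(410,255),(455,258),(500,262),(140,240)]:print(p,hsv[p[1],p[0]])
E
```

```text
blue [ 506.8 -115.4   27.4   32.7]
orange [ 507.9 -190.    33.1   33.7]
yellow [ 503.3 -265.    31.9   33.2]
white None
cork [553.4 310.3  32.3  33.3]
cork [547.2 234.7  32.8  33.3]
cork [541.1 158.9  32.9  33.2]
cork [534.9  83.2  33.   33.1]
cork sc [532.1  82.5  32.7  33.3]
cork sc [538.  157.9  33.1  33.2]
cork sc [544.2 233.9  33.1  33.3]
cork sc [550.2 309.9  32.9  33.2]
(151, 219) [ 12 112 123]
(375, 250) [114 128  28]
(410, 255) [ 13 171 121]
(455, 258) [ 29 148 122]
(500, 262) [150   2 115]
(140, 240) [ 13 111  60]
```

Run:
```python
from h import *
a=manip.camera("top");b=manip.camera("scene")
R["blue"]=((95,90,15),(130,255,255))
for v in(60,75,85):
  R["white"]=((0,0,v),(179,110,255))
  for k,p in dict(blue=(386,240),white=(515,248)).items():
    m=mask(a,k).copy(); m[:224]=0;m[274:]=0;m[:,:364]=0;m[:,537:]=0
    print(v,k,disc("top",m,20,p))
c=np.hstack([cv2.resize(a[205:290,350:550],None,fx=4,fy=4,interpolation=2)])
cv2.imwrite("pics/crop.png",np.clip(c[:,:,::-1]*1.6,0,255).astype(np.uint8))
```

```text
60 blue [ 513.8 -116.5   33.3   37.3]
60 white [ 502.6 -349.5   35.4   44.6]
75 blue [ 513.8 -116.5   33.3   37.3]
75 white [ 498.1 -342.4   32.2   33.9]
85 blue [ 513.8 -116.5   33.3   37.3]
85 white None
```

View pics/crop.png

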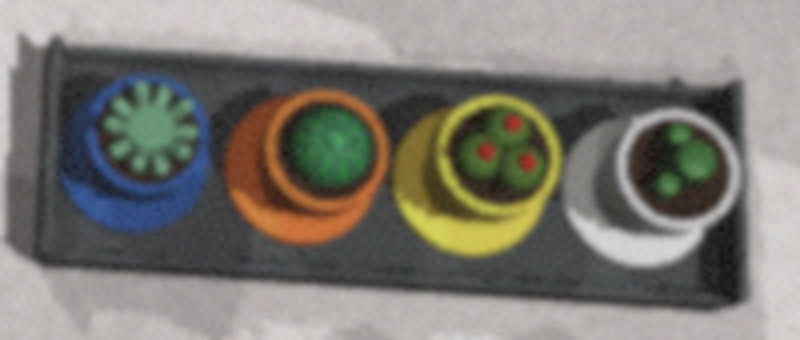

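The crop shows rim circles centred near blue (148,135), orange (327,150), yellow (499,155) and white (678,170). I'll cast those at z = 68 and check the spacing, which must be 76 ± 6.

Run:
```python
from h import *
c=np.array([(148,135),(327,150),(499,155),(678,170)])
p=cast("top",(c+.5)/4-.5+[350,205],68);print(p.round(1),np.hypot(*np.diff(p,axis=0).T))
print("rim r", np.hypot(*np.diff(cast("top",[[350+88/4,238],[350+209/4,238]],68),axis=0)[0])/2)
# saucer check: lower arc bottoms in crop
s=np.array([(132,234),(305,244),(473,257),(640,267)]);print("front of saucers",cast("top",(s+.5)/4-.5+[350,205],20).round(1))
# rack front/back corners (tops of rails z=24)
q=np.array([(42,262),(735,305),(742,100),(50,45)]);print(cast("top",(q+.5)/4-.5+[350,205],24).round(1))
b=manip.camera("scene")
cr=cv2.resize(b[150:270,140:320],None,fx=4,fy=4,interpolation=2)
cv2.imwrite("pics/crop2.png",np.clip(cr[:,:,::-1]*1.3,0,255).astype(np.uint8))
```

```text
[[ 512.2 -115.2]
 [ 506.9 -192. ]
 [ 505.9 -265.7]
 [ 500.6 -342. ]] [76.95282977 73.73033333 76.49871208]
rim r 26.032589759103846
front of saucers [[ 477.2 -113.9]
 [ 473.9 -191.4]
 [ 469.3 -266.3]
 [ 466.  -340.7]]
[[ 463.2  -73.2]
 [ 449.1 -380.2]
 [ 542.6 -390.5]
 [ 563.2  -77.1]]
```

View pics/crop2.png

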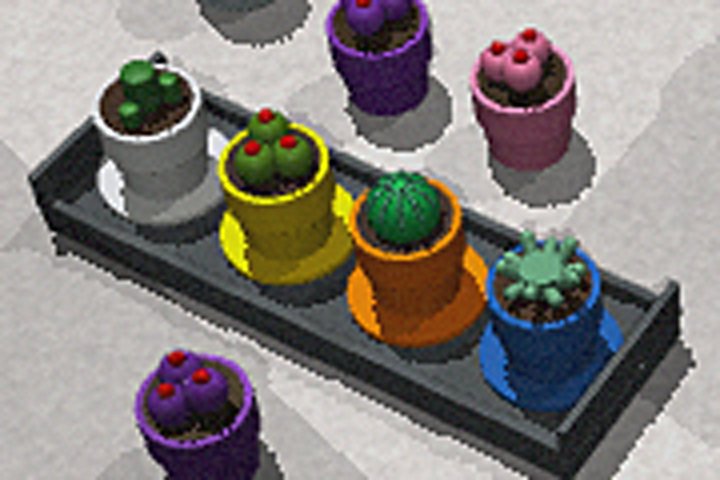

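The rims in this scene crop are at white (149,100), yellow (273,158), orange (407,215) and blue (544,282). The order matches and the pots stand upright. Rim spacing, rim radius and saucer fronts agree to within about 3 mm.

I'll start the approach, turning the tool's y axis to the rack's x.

{"fn": "apply_moves", "kwargs": {"plan": [{"fingers": 0, "x": -0.9, "y": -0.6, "wz": 1}, {"fingers": 0, "x": -0.9, "y": -0.5, "wz": 1}, {"fingers": 0, "x": -0.9, "y": -0.5, "wz": 1}, {"fingers": 0, "x": -0.9, "y": -0.4, "wz": 1}, {"fingers": 0, "x": -0.9, "y": -0.4, "wz": 1}, {"fingers": 0, "x": -1, "y": -0.3, "wz": 1}, {"fingers": 0, "x": -1, "y": -0.3, "wz": 1}, {"fingers": 0, "x": -1, "y": -0.2, "wz": 1}, {"fingers": 0, "x": -1, "y": -0.1, "wz": 1}, {"fingers": 0, "x": -1, "y": -0.1, "wz": 1}], "squeeze": 40}}

```text
validation failed for argument at $.pl...
```

{"fn": "apply_moves", "kwargs": {"plan": [{"fingers": 0, "x": -1, "y": 0, "wz": 1}, {"fingers": 0, "x": -1, "y": 0, "wz": 1}, {"fingers": 0, "x": -1, "y": 0.1, "wz": 1}, {"fingers": 0, "x": -1, "y": 0.2, "wz": 1}, {"fingers": 0, "x": -0.9, "y": 0.2, "wz": 1}, {"fingers": 0, "x": -0.9, "y": 0.3, "wz": 1}, {"fingers": 0, "x": -0.9, "y": 0.3, "wz": 1}, {"fingers": 0, "x": -0.9, "y": 0.4, "wz": 1}, {"fingers": 0, "x": -0.9, "y": 0.5, "wz": 0.6}, {"fingers": 0}]}}

```text
validation failed for argument at $.pl...
```

```bash
cat >> h.py <<'E'
def go(x,y,z,yaw=-0.065):
    """print units of tool moves from measured pose to world target"""
    s=manip.read_state();p=s["eef_pos"];M=s["eef_rot"]
    d=M.T@(np.array([x,y,z])-p)/25
    th=np.arctan2(M[1,1],M[0,1]);Rg=np.c_[[-np.sin(yaw),np.cos(yaw),0],[np.cos(yaw),np.sin(yaw),0],[0,0,-1]]
    w=cv2.Rodrigues(M.T@Rg)[0].ravel()/np.radians(4)
    print("t",round(s["time"],2),"pos",p.round(1),"yaw",round(th,3),"units",d.round(2),"turn",w.round(2),"gap",round(s["finger_gap"],2),"gf",round(s["grasp_force"],1),"F",np.round(s["wrist_force"],1))
E
python3 - <<'E'
from h import *
print(cast("scene",(np.array([(149,100),(273,158),(407,215),(544,282)])+.5)/4-.5+[140,150],68).round(1))
go(511,-115,130)
E
```

```text
[[ 496.6 -343.6]
 [ 501.1 -268.8]
 [ 502.8 -193.1]
 [ 508.9 -116.2]]
t 0.35 pos [180.1 519.5 231.1] yaw 1.237 units [-20.82 -19.64   4.05] turn [-1.000e-02  0.000e+00  1.865e+01] gap 1.0 gf 0.0 F [-0.7  0.1 -0.2]
```

{"fn": "apply_moves", "kwargs": {"plan": [{"fingers": 0.0, "x": -0.9, "y": -0.6, "z": 0.0, "wx": 0.0, "wy": 0.0, "wz": 1.0}], "squeeze": 40}}

```text
time: 0.48
eef_pos: [194.4, 499.4, 231.0]
eef_rot: [[-0.921, 0.39, -0.002], [0.39, 0.921, 0.001], [0.002, 0.0, -1.0]]
wrist_force: [0.6, -1.4, -0.3]
finger_gap: 1.0
grasp_force: 0.0
```

{"fn": "apply_moves", "kwargs": {"plan": [{"fingers": 0, "x": -0.9, "y": -0.5, "z": 0, "wx": 0, "wy": 0, "wz": 1}, {"fingers": 0, "x": -0.9, "y": -0.5, "z": 0, "wx": 0, "wy": 0, "wz": 1}, {"fingers": 0, "x": -0.9, "y": -0.4, "z": 0, "wx": 0, "wy": 0, "wz": 1}, {"fingers": 0, "x": -0.9, "y": -0.4, "z": 0, "wx": 0, "wy": 0, "wz": 1}, {"fingers": 0, "x": -1, "y": -0.3, "z": 0, "wx": 0, "wy": 0, "wz": 1}, {"fingers": 0, "x": -1, "y": -0.3, "z": 0, "wx": 0, "wy": 0, "wz": 1}, {"fingers": 0, "x": -1, "y": -0.2, "z": 0, "wx": 0, "wy": 0, "wz": 1}, {"fingers": 0, "x": -1, "y": -0.1, "z": 0, "wx": 0, "wy": 0, "wz": 1}, {"fingers": 0, "x": -1, "y": -0.1, "z": 0, "wx": 0, "wy": 0, "wz": 1}]}}

```text
time: 1.6
eef_pos: [321.4, 304.8, 231.3]
eef_rot: [[-0.509, 0.861, 0.0], [0.861, 0.509, 0.0], [0.0, 0.0, -1.0]]
wrist_force: [-0.6, 0.7, 0.4]
finger_gap: 1.001
grasp_force: 0.0
```

{"fn": "apply_moves", "kwargs": {"plan": [{"fingers": 0, "x": -1, "y": 0, "z": 0, "wx": 0, "wy": 0, "wz": 1}, {"fingers": 0, "x": -1, "y": 0, "z": 0, "wx": 0, "wy": 0, "wz": 1}, {"fingers": 0, "x": -1, "y": 0.1, "z": 0, "wx": 0, "wy": 0, "wz": 1}, {"fingers": 0, "x": -1, "y": 0.2, "z": 0, "wx": 0, "wy": 0, "wz": 1}, {"fingers": 0, "x": -0.9, "y": 0.2, "z": 0, "wx": 0, "wy": 0, "wz": 1}, {"fingers": 0, "x": -0.9, "y": 0.3, "z": 0, "wx": 0, "wy": 0, "wz": 1}, {"fingers": 0, "x": -0.9, "y": 0.3, "z": 0, "wx": 0, "wy": 0, "wz": 1}, {"fingers": 0, "x": -0.9, "y": 0.4, "z": 0, "wx": 0, "wy": 0, "wz": 1}, {"fingers": 0, "x": -0.9, "y": 0.5, "z": 0, "wx": 0, "wy": 0, "wz": 0.6}, {"fingers": 0, "x": 0, "y": 0, "z": 0, "wx": 0, "wy": 0, "wz": 0}]}}

```text
time: 2.85
eef_pos: [426.2, 108.3, 231.4]
eef_rot: [[0.067, 0.998, 0.001], [0.998, -0.067, -0.001], [-0.001, 0.001, -1.0]]
wrist_force: [-0.7, 2.0, 0.1]
finger_gap: 0.996
grasp_force: 0.0
```

```bash
python3 -c "
from h import *
go(510.5,-115.7,130)"
```

```text
t 2.85 pos [426.2 108.3 231.4] yaw -0.067 units [-8.71  3.96  4.07] turn [ 0.01  0.01 -0.03] gap 1.0 gf 0.0 F [-0.7  2.   0.1]
```

{"fn": "apply_moves", "kwargs": {"plan": [{"fingers": 0, "x": -1, "y": 0.45, "z": 0, "wx": 0, "wy": 0, "wz": 0}, {"fingers": 0, "x": -1, "y": 0.45, "z": 0, "wx": 0, "wy": 0, "wz": 0}, {"fingers": 0, "x": -1, "y": 0.45, "z": 0.5, "wx": 0, "wy": 0, "wz": 0}, {"fingers": 0, "x": -1, "y": 0.45, "z": 0.6, "wx": 0, "wy": 0, "wz": 0}, {"fingers": 0, "x": -1, "y": 0.45, "z": 0.6, "wx": 0, "wy": 0, "wz": 0}, {"fingers": 0, "x": -1, "y": 0.45, "z": 0.6, "wx": 0, "wy": 0, "wz": 0}, {"fingers": 0, "x": -1, "y": 0.45, "z": 0.6, "wx": 0, "wy": 0, "wz": 0}, {"fingers": 0, "x": -1, "y": 0.45, "z": 0.6, "wx": 0, "wy": 0, "wz": 0}, {"fingers": 0, "x": -0.71, "y": 0.36, "z": 0.6, "wx": 0, "wy": 0, "wz": 0}, {"fingers": 0, "x": 0, "y": 0, "z": 0, "wx": 0, "wy": 0, "wz": 0}]}}

```text
time: 4.1
eef_pos: [509.7, -113.0, 127.5]
eef_rot: [[0.063, 0.998, -0.003], [0.998, -0.063, -0.0], [-0.0, -0.003, -1.0]]
wrist_force: [0.1, 1.4, 0.2]
finger_gap: 1.0
grasp_force: 0.0
```

```bash
python3 -c "
from h import *
go(510.5,-115.7,36)
a=manip.camera('top');cv2.imwrite('pics/ap.png',cv2.resize(a[150:330,330:570],None,fx=3,fy=3)[:,:,::-1])"
```

```text
t 4.1 pos [ 509.7 -113.   127.5] yaw -0.063 units [-0.11  0.05  3.66] turn [-0.04  0.01  0.02] gap 1.0 gf 0.0 F [0.1 1.4 0.2]
```

View pics/ap.png

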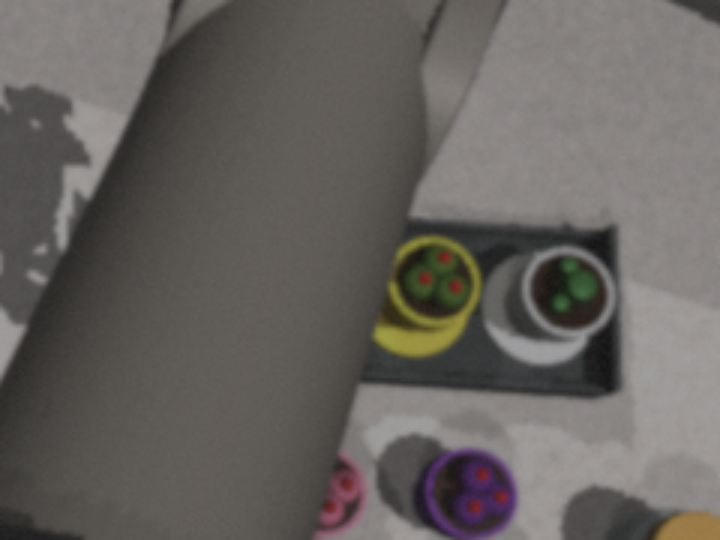

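The arm hides the blue and orange pots; only yellow and white can be seen. The pose agrees with the target, so I'll descend and grip.

{"fn": "apply_moves", "kwargs": {"plan": [{"fingers": 0, "x": -0.1, "y": 0.05, "z": 0.8, "wx": 0, "wy": 0, "wz": 0}, {"fingers": 0, "x": 0, "y": 0, "z": 0.8, "wx": 0, "wy": 0, "wz": 0}, {"fingers": 0, "x": 0, "y": 0, "z": 0.8, "wx": 0, "wy": 0, "wz": 0}, {"fingers": 0, "x": 0, "y": 0, "z": 0.7, "wx": 0, "wy": 0, "wz": 0}, {"fingers": 0, "x": 0, "y": 0, "z": 0.55, "wx": 0, "wy": 0, "wz": 0}, {"fingers": 0, "x": 0, "y": 0, "z": 0, "wx": 0, "wy": 0, "wz": 0}, {"fingers": 1, "x": 0, "y": 0, "z": 0, "wx": 0, "wy": 0, "wz": 0}, {"fingers": 1, "x": 0, "y": 0, "z": 0, "wx": 0, "wy": 0, "wz": 0}, {"fingers": 1, "x": 0, "y": 0, "z": 0, "wx": 0, "wy": 0, "wz": 0}, {"fingers": 1, "x": 0, "y": 0, "z": 0, "wx": 0, "wy": 0, "wz": 0}], "squeeze": 40}}

```text
time: 5.4
eef_pos: [512.6, -115.2, 38.6]
eef_rot: [[0.061, 0.998, 0.002], [0.998, -0.061, -0.0], [-0.0, 0.002, -1.0]]
wrist_force: [0.3, -0.4, 5.5]
finger_gap: 0.597
grasp_force: 42.1
```

{"fn": "apply_moves", "kwargs": {"plan": [{"fingers": 1, "x": 0, "y": 0, "z": -0.4, "wx": 0, "wy": 0, "wz": 0}, {"fingers": 1, "x": 0, "y": 0, "z": -0.8, "wx": 0, "wy": 0, "wz": 0}, {"fingers": 1, "x": 0, "y": 0, "z": -0.9, "wx": 0, "wy": 0, "wz": 0}, {"fingers": 1, "x": 0.4, "y": 0, "z": -0.9, "wx": 0, "wy": 0, "wz": 0}, {"fingers": 1, "x": 0.7, "y": 0, "z": 0, "wx": 0, "wy": 0, "wz": 0}, {"fingers": 1, "x": 0.9, "y": 0, "z": 0, "wx": 0, "wy": 0, "wz": 0}, {"fingers": 1, "x": 1, "y": 0.1, "z": 0, "wx": 0, "wy": 0, "wz": 0}, {"fingers": 1, "x": 1, "y": 0.1, "z": 0, "wx": 0, "wy": 0, "wz": 0}, {"fingers": 1, "x": 1, "y": 0.1, "z": 0, "wx": 0, "wy": 0, "wz": 0}, {"fingers": 1, "x": 1, "y": 0.05, "z": 0, "wx": 0, "wy": 0, "wz": 0}]}}

```text
time: 6.65
eef_pos: [528.1, 36.5, 110.9]
eef_rot: [[0.06, 0.998, -0.003], [0.998, -0.06, 0.0], [-0.0, -0.003, -1.0]]
wrist_force: [-0.8, -0.1, -1.5]
finger_gap: 0.595
grasp_force: 42.0
```

{"fn": "apply_moves", "kwargs": {"plan": [{"fingers": 1, "x": 0.9, "y": 0, "z": 0, "wx": 0, "wy": 0, "wz": 0}, {"fingers": 1, "x": 0.7, "y": 0, "z": 0, "wx": 0, "wy": 0, "wz": 0}, {"fingers": 1, "x": 0.36, "y": 0, "z": 0, "wx": 0, "wy": 0, "wz": 0}, {"fingers": 1, "x": 0, "y": 0, "z": 0, "wx": 0, "wy": 0, "wz": 0}]}}

```text
time: 7.15
eef_pos: [532.2, 83.7, 112.2]
eef_rot: [[0.06, 0.998, -0.001], [0.998, -0.06, -0.0], [-0.0, -0.001, -1.0]]
wrist_force: [-0.3, -0.8, -1.9]
finger_gap: 0.601
grasp_force: 42.0
```

```bash
python3 -c "
from h import *
go(533.5,82.9,38)
a=manip.camera('scene');cv2.imwrite('pics/hold.png',a[:,:,::-1])
go(533.5,82.9,38)"
```

```text
t 7.15 pos [532.2  83.7 112.2] yaw -0.06 units [-0.03  0.06  2.97] turn [-0.01  0.    0.07] gap 0.6 gf 42.0 F [-0.3 -0.8 -1.9]
t 7.2 pos [532.3  82.6 112.4] yaw -0.062 units [0.02 0.05 2.97] turn [-0.    0.01  0.05] gap 0.6 gf 42.0 F [ 0.1 -1.  -2. ]
```

View pics/hold.png

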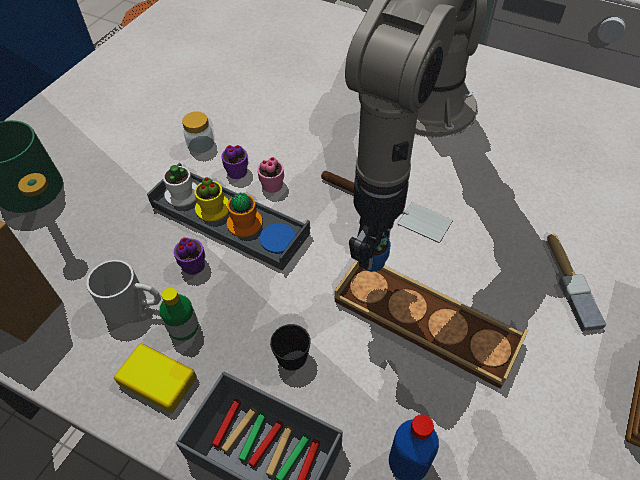

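The blue pot hangs upright in the gripper at (376,250), beside the pad at (369,287), and the blue saucer at (277,237) is bare. Now I'll set it down.

{"fn": "apply_moves", "kwargs": {"plan": [{"fingers": 1, "x": 0.02, "y": 0.05, "z": 0.8, "wx": 0, "wy": 0, "wz": 0}, {"fingers": 1, "x": 0, "y": 0, "z": 0.8, "wx": 0, "wy": 0, "wz": 0}, {"fingers": 1, "x": 0, "y": 0, "z": 0.7, "wx": 0, "wy": 0, "wz": 0}, {"fingers": 1, "x": 0, "y": 0, "z": 0.4, "wx": 0, "wy": 0, "wz": 0}, {"fingers": 1, "x": 0, "y": 0, "z": 0.2, "wx": 0, "wy": 0, "wz": 0}, {"fingers": 1, "x": 0, "y": 0, "z": 0.08, "wx": 0, "wy": 0, "wz": 0}, {"fingers": 1, "x": 0, "y": 0, "z": 0, "wx": 0, "wy": 0, "wz": 0}]}}

```text
time: 8.07
eef_pos: [534.5, 83.6, 38.7]
eef_rot: [[0.061, 0.998, 0.002], [0.998, -0.061, 0.0], [0.0, 0.002, -1.0]]
wrist_force: [0.3, 0.2, -0.6]
finger_gap: 0.594
grasp_force: 42.2
```

{"fn": "apply_moves", "kwargs": {"plan": [{"fingers": 0, "x": 0, "y": 0, "z": 0, "wx": 0, "wy": 0, "wz": 0}, {"fingers": 0, "x": 0, "y": 0, "z": 0, "wx": 0, "wy": 0, "wz": 0}, {"fingers": 0, "x": 0, "y": 0, "z": 0, "wx": 0, "wy": 0, "wz": 0}, {"fingers": 0, "x": 0, "y": 0, "z": -0.5, "wx": 0, "wy": 0, "wz": 0}, {"fingers": 0, "x": 0, "y": 0, "z": -0.9, "wx": 0, "wy": 0, "wz": 0}, {"fingers": 0, "x": 0, "y": 0, "z": -0.9, "wx": 0, "wy": 0, "wz": 0}, {"fingers": 0, "x": 0, "y": 0, "z": -0.7, "wx": 0, "wy": 0, "wz": 0}, {"fingers": 0, "x": -0.7, "y": 0, "z": -0.3, "wx": 0, "wy": 0, "wz": 0}, {"fingers": 0, "x": -1, "y": -0.1, "z": 0, "wx": 0, "wy": 0, "wz": 0}, {"fingers": 0, "x": -1, "y": -0.1, "z": 0, "wx": 0, "wy": 0, "wz": 0}]}}

```text
time: 9.32
eef_pos: [523.9, 14.3, 120.4]
eef_rot: [[0.062, 0.998, -0.001], [0.998, -0.062, -0.001], [-0.001, -0.001, -1.0]]
wrist_force: [-0.6, -0.4, 0.1]
finger_gap: 0.999
grasp_force: 0.0
```

{"fn": "apply_moves", "kwargs": {"plan": [{"fingers": 0, "x": -1, "y": -0.1, "z": 0, "wx": 0, "wy": 0, "wz": 0}, {"fingers": 0, "x": -1, "y": -0.1, "z": 0, "wx": 0, "wy": 0, "wz": 0}, {"fingers": 0, "x": -1, "y": -0.1, "z": 0, "wx": 0, "wy": 0, "wz": 0}, {"fingers": 0, "x": -1, "y": 0, "z": 0, "wx": 0, "wy": 0, "wz": 0}, {"fingers": 0, "x": -1, "y": 0, "z": 0, "wx": 0, "wy": 0, "wz": 0}, {"fingers": 0, "x": -1, "y": 0, "z": 0, "wx": 0, "wy": 0, "wz": 0}, {"fingers": 0, "x": -1, "y": 0, "z": 0, "wx": 0, "wy": 0, "wz": 0}, {"fingers": 0, "x": -0.9, "y": 0, "z": 0, "wx": 0, "wy": 0, "wz": 0}, {"fingers": 0, "x": -0.46, "y": 0, "z": 0, "wx": 0, "wy": 0, "wz": 0}, {"fingers": 0, "x": 0, "y": 0, "z": 0, "wx": 0, "wy": 0, "wz": 0}]}}

```text
time: 10.58
eef_pos: [503.5, -192.9, 120.4]
eef_rot: [[0.064, 0.998, -0.001], [0.998, -0.064, -0.0], [-0.0, -0.001, -1.0]]
wrist_force: [-0.6, 0.3, 0.1]
finger_gap: 0.998
grasp_force: 0.0
```

```bash
python3 -c "
from h import *
go(505.2,-191.8,37.5)
a=manip.camera('scene');
cv2.imwrite('pics/p1.png',cv2.resize(a[140:400,140:540],None,fx=2,fy=2)[:,:,::-1])
go(505.2,-191.8,37.5)"
```

```text
t 10.57 pos [ 503.5 -192.9  120.4] yaw -0.064 units [0.05 0.07 3.32] turn [-0.01  0.    0.01] gap 1.0 gf 0.0 F [-0.6  0.3  0.1]
t 10.62 pos [ 503.9 -191.5  120.3] yaw -0.062 units [-0.01  0.05  3.31] turn [-0.01 -0.01  0.04] gap 1.01 gf 0.0 F [0.2 0.5 0.4]
```

View pics/p1.png

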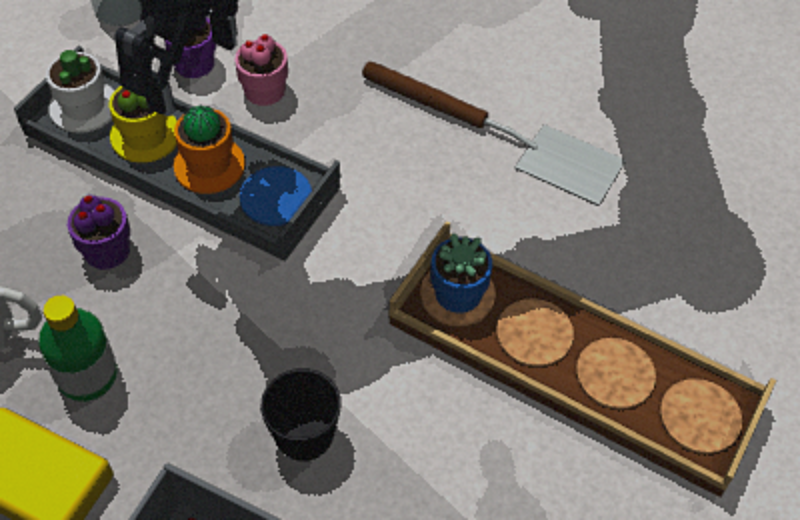

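The blue pot stands upright and centred on the rightmost pad, with its foot near (460,297) in this crop. Next is orange.

{"fn": "apply_moves", "kwargs": {"plan": [{"fingers": 0, "x": 0, "y": 0.05, "z": 0.8, "wx": 0, "wy": 0, "wz": 0}, {"fingers": 0, "x": 0, "y": 0, "z": 0.9, "wx": 0, "wy": 0, "wz": 0}, {"fingers": 0, "x": 0, "y": 0, "z": 0.9, "wx": 0, "wy": 0, "wz": 0}, {"fingers": 0, "x": 0, "y": 0, "z": 0.7, "wx": 0, "wy": 0, "wz": 0}, {"fingers": 0, "x": 0, "y": 0, "z": 0, "wx": 0, "wy": 0, "wz": 0}, {"fingers": 0, "x": 0, "y": 0, "z": 0, "wx": 0, "wy": 0, "wz": 0}, {"fingers": 1, "x": 0, "y": 0, "z": 0, "wx": 0, "wy": 0, "wz": 0}, {"fingers": 1, "x": 0, "y": 0, "z": 0, "wx": 0, "wy": 0, "wz": 0}, {"fingers": 1, "x": 0, "y": 0, "z": 0, "wx": 0, "wy": 0, "wz": 0}, {"fingers": 1, "x": 0, "y": 0, "z": 0, "wx": 0, "wy": 0, "wz": 0}]}}

```text
time: 11.88
eef_pos: [506.4, -192.0, 39.0]
eef_rot: [[0.061, 0.998, 0.002], [0.998, -0.061, -0.0], [-0.0, 0.002, -1.0]]
wrist_force: [-0.1, 0.2, 6.2]
finger_gap: 0.595
grasp_force: 42.0
```

{"fn": "apply_moves", "kwargs": {"plan": [{"fingers": 1, "x": 0, "y": 0, "z": -0.4, "wx": 0, "wy": 0, "wz": 0}, {"fingers": 1, "x": 0, "y": 0, "z": -0.9, "wx": 0, "wy": 0, "wz": 0}, {"fingers": 1, "x": 0, "y": 0, "z": -1, "wx": 0, "wy": 0, "wz": 0}, {"fingers": 1, "x": 0.3, "y": 0, "z": -1, "wx": 0, "wy": 0, "wz": 0}, {"fingers": 1, "x": 0.7, "y": 0.02, "z": -0.9, "wx": 0, "wy": 0, "wz": 0}, {"fingers": 1, "x": 1, "y": 0.1, "z": 0, "wx": 0, "wy": 0, "wz": 0}, {"fingers": 1, "x": 1, "y": 0.1, "z": 0, "wx": 0, "wy": 0, "wz": 0}, {"fingers": 1, "x": 1, "y": 0.1, "z": 0, "wx": 0, "wy": 0, "wz": 0}, {"fingers": 1, "x": 1, "y": 0.1, "z": 0, "wx": 0, "wy": 0, "wz": 0}, {"fingers": 1, "x": 1, "y": 0.1, "z": 0, "wx": 0, "wy": 0, "wz": 0}]}}

```text
time: 13.12
eef_pos: [526.9, -41.9, 142.6]
eef_rot: [[0.062, 0.998, -0.002], [0.998, -0.062, 0.0], [-0.0, -0.002, -1.0]]
wrist_force: [-0.9, 0.0, -2.3]
finger_gap: 0.595
grasp_force: 42.2
```

{"fn": "apply_moves", "kwargs": {"plan": [{"fingers": 1, "x": 1, "y": 0, "z": 0, "wx": 0, "wy": 0, "wz": 0}, {"fingers": 1, "x": 1, "y": 0, "z": 0, "wx": 0, "wy": 0, "wz": 0}, {"fingers": 1, "x": 1, "y": 0, "z": 0, "wx": 0, "wy": 0, "wz": 0}, {"fingers": 1, "x": 1, "y": 0, "z": 0, "wx": 0, "wy": 0, "wz": 0}, {"fingers": 1, "x": 1, "y": 0, "z": 0, "wx": 0, "wy": 0, "wz": 0}, {"fingers": 1, "x": 1, "y": 0, "z": 0, "wx": 0, "wy": 0, "wz": 0}, {"fingers": 1, "x": 1, "y": 0, "z": 0, "wx": 0, "wy": 0, "wz": 0}, {"fingers": 1, "x": 0.7, "y": 0, "z": 0, "wx": 0, "wy": 0, "wz": 0}, {"fingers": 1, "x": 0.36, "y": 0, "z": 0, "wx": 0, "wy": 0, "wz": 0}, {"fingers": 1, "x": 0, "y": 0, "z": 0, "wx": 0, "wy": 0, "wz": 0}]}}

```text
time: 14.38
eef_pos: [540.0, 158.5, 142.9]
eef_rot: [[0.061, 0.998, -0.0], [0.998, -0.061, -0.001], [-0.001, -0.0, -1.0]]
wrist_force: [0.1, -0.7, -2.2]
finger_gap: 0.597
grasp_force: 42.2
```

```bash
python3 -c "
from h import *
go(539.5,158.4,37.5);manip.camera('top');go(539.5,158.4,37.5)"
```

```text
t 14.38 pos [540.  158.5 142.9] yaw -0.061 units [-0.   -0.02  4.21] turn [-0.01  0.01  0.06] gap 0.6 gf 42.2 F [ 0.1 -0.7 -2.2]
t 14.43 pos [540.1 157.4 143. ] yaw -0.062 units [ 0.04 -0.03  4.22] turn [-0.    0.02  0.04] gap 0.6 gf 42.2 F [-0.   0.1 -2.3]
```

{"fn": "apply_moves", "kwargs": {"plan": [{"fingers": 1, "x": 0.02, "y": -0.02, "z": 0.9, "wx": 0, "wy": 0, "wz": 0}, {"fingers": 1, "x": 0, "y": 0, "z": 1, "wx": 0, "wy": 0, "wz": 0}, {"fingers": 1, "x": 0, "y": 0, "z": 1, "wx": 0, "wy": 0, "wz": 0}, {"fingers": 1, "x": 0, "y": 0, "z": 0.7, "wx": 0, "wy": 0, "wz": 0}, {"fingers": 1, "x": 0, "y": 0, "z": 0.4, "wx": 0, "wy": 0, "wz": 0}, {"fingers": 1, "x": 0, "y": 0, "z": 0.15, "wx": 0, "wy": 0, "wz": 0}, {"fingers": 1, "x": 0, "y": 0, "z": 0.06, "wx": 0, "wy": 0, "wz": 0}, {"fingers": 1, "x": 0, "y": 0, "z": 0, "wx": 0, "wy": 0, "wz": 0}]}}

```text
time: 15.42
eef_pos: [539.9, 158.6, 39.1]
eef_rot: [[0.062, 0.998, 0.001], [0.998, -0.062, 0.0], [0.0, 0.0, -1.0]]
wrist_force: [-3.2, -1.5, 5.8]
finger_gap: 0.593
grasp_force: 42.7
```

{"fn": "apply_moves", "kwargs": {"plan": [{"fingers": 0, "x": 0, "y": 0, "z": 0, "wx": 0, "wy": 0, "wz": 0}, {"fingers": 0, "x": 0, "y": 0, "z": 0, "wx": 0, "wy": 0, "wz": 0}, {"fingers": 0, "x": 0, "y": 0, "z": 0, "wx": 0, "wy": 0, "wz": 0}, {"fingers": 0, "x": 0, "y": 0, "z": -0.5, "wx": 0, "wy": 0, "wz": 0}, {"fingers": 0, "x": 0, "y": 0, "z": -1, "wx": 0, "wy": 0, "wz": 0}, {"fingers": 0, "x": 0, "y": 0, "z": -1, "wx": 0, "wy": 0, "wz": 0}, {"fingers": 0, "x": -0.3, "y": 0, "z": -0.8, "wx": 0, "wy": 0, "wz": 0}, {"fingers": 0, "x": -0.8, "y": 0, "z": 0, "wx": 0, "wy": 0, "wz": 0}, {"fingers": 0, "x": -1, "y": 0, "z": 0, "wx": 0, "wy": 0, "wz": 0}, {"fingers": 0, "x": -1, "y": 0, "z": 0, "wx": 0, "wy": 0, "wz": 0}]}}

```text
time: 16.68
eef_pos: [534.1, 79.2, 119.6]
eef_rot: [[0.063, 0.998, -0.001], [0.998, -0.063, -0.001], [-0.001, -0.001, -1.0]]
wrist_force: [-0.0, 0.1, -0.1]
finger_gap: 1.007
grasp_force: 0.0
```

{"fn": "apply_moves", "kwargs": {"plan": [{"fingers": 0, "x": -1, "y": 0, "z": 0, "wx": 0, "wy": 0, "wz": 0}, {"fingers": 0, "x": -1, "y": 0, "z": 0, "wx": 0, "wy": 0, "wz": 0}, {"fingers": 0, "x": -1, "y": 0, "z": 0, "wx": 0, "wy": 0, "wz": 0}, {"fingers": 0, "x": -1, "y": -0.1, "z": 0, "wx": 0, "wy": 0, "wz": 0}, {"fingers": 0, "x": -1, "y": -0.1, "z": 0, "wx": 0, "wy": 0, "wz": 0}, {"fingers": 0, "x": -1, "y": -0.1, "z": 0, "wx": 0, "wy": 0, "wz": 0}, {"fingers": 0, "x": -1, "y": -0.1, "z": 0, "wx": 0, "wy": 0, "wz": 0}, {"fingers": 0, "x": -1, "y": 0, "z": 0, "wx": 0, "wy": 0, "wz": 0}, {"fingers": 0, "x": -1, "y": 0, "z": 0, "wx": 0, "wy": 0, "wz": 0}, {"fingers": 0, "x": -1, "y": 0, "z": 0, "wx": 0, "wy": 0, "wz": 0}]}}

```text
time: 17.92
eef_pos: [508.0, -169.3, 119.5]
eef_rot: [[0.063, 0.998, -0.002], [0.998, -0.063, -0.0], [-0.0, -0.002, -1.0]]
wrist_force: [0.4, 0.0, 0.4]
finger_gap: 1.001
grasp_force: 0.0
```

{"fn": "apply_moves", "kwargs": {"plan": [{"fingers": 0, "x": -1, "y": 0, "z": 0, "wx": 0, "wy": 0, "wz": 0}, {"fingers": 0, "x": -1, "y": 0, "z": 0, "wx": 0, "wy": 0, "wz": 0}, {"fingers": 0, "x": -1, "y": 0, "z": 0, "wx": 0, "wy": 0, "wz": 0}, {"fingers": 0, "x": -0.7, "y": 0, "z": 0, "wx": 0, "wy": 0, "wz": 0}, {"fingers": 0, "x": -0.27, "y": 0, "z": 0, "wx": 0, "wy": 0, "wz": 0}, {"fingers": 0, "x": 0, "y": 0, "z": 0, "wx": 0, "wy": 0, "wz": 0}]}}

```text
time: 18.68
eef_pos: [503.2, -266.4, 120.0]
eef_rot: [[0.062, 0.998, -0.0], [0.998, -0.062, 0.001], [0.001, -0.0, -1.0]]
wrist_force: [0.6, 0.7, 0.7]
finger_gap: 1.0
grasp_force: 0.0
```

```bash
python3 -c "
from h import *
go(503.5,-267,38);a=manip.camera('scene');go(503.5,-267,38)
cv2.imwrite('pics/p2.png',cv2.resize(a[140:400,140:540],None,fx=2,fy=2)[:,:,::-1])"
```

```text
t 18.68 pos [ 503.2 -266.4  120. ] yaw -0.062 units [-0.02  0.02  3.28] turn [-0.01 -0.01  0.04] gap 1.0 gf 0.0 F [0.6 0.7 0.7]
t 18.73 pos [ 503.6 -265.6  120.1] yaw -0.061 units [-0.06  0.    3.28] turn [-0.   -0.02  0.06] gap 1.0 gf 0.0 F [ 0.7  0.1 -0.2]
```

View pics/p2.png

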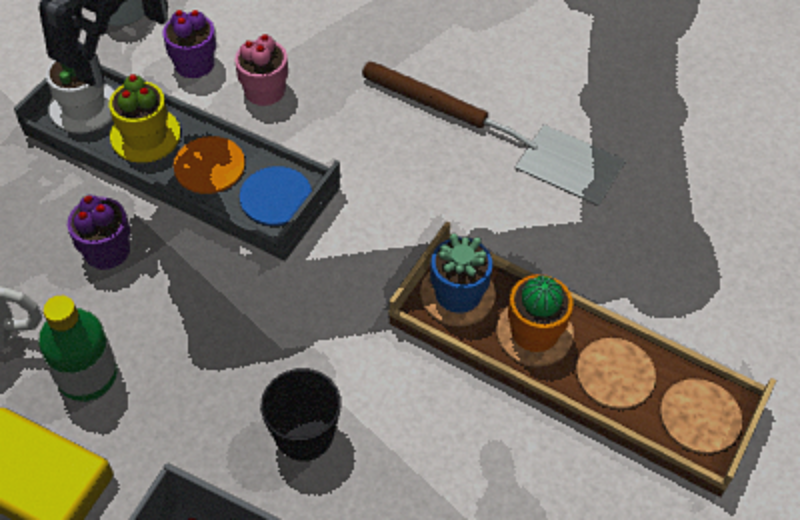

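Blue and orange both stand upright and centred on their pads, with feet near (460,297) and (536,340). Next is yellow.

{"fn": "apply_moves", "kwargs": {"plan": [{"fingers": 0, "x": -0.03, "y": 0, "z": 0.8, "wx": 0, "wy": 0, "wz": 0}, {"fingers": 0, "x": 0, "y": 0, "z": 0.9, "wx": 0, "wy": 0, "wz": 0}, {"fingers": 0, "x": 0, "y": 0, "z": 0.9, "wx": 0, "wy": 0, "wz": 0}, {"fingers": 0, "x": 0, "y": 0, "z": 0.68, "wx": 0, "wy": 0, "wz": 0}, {"fingers": 0, "x": 0, "y": 0, "z": 0, "wx": 0, "wy": 0, "wz": 0}, {"fingers": 0, "x": 0, "y": 0, "z": 0, "wx": 0, "wy": 0, "wz": 0}, {"fingers": 1, "x": 0, "y": 0, "z": 0, "wx": 0, "wy": 0, "wz": 0}, {"fingers": 1, "x": 0, "y": 0, "z": 0, "wx": 0, "wy": 0, "wz": 0}, {"fingers": 1, "x": 0, "y": 0, "z": 0, "wx": 0, "wy": 0, "wz": 0}, {"fingers": 1, "x": 0, "y": 0, "z": 0, "wx": 0, "wy": 0, "wz": 0}]}}

```text
time: 19.98
eef_pos: [504.5, -267.7, 39.4]
eef_rot: [[0.061, 0.998, 0.002], [0.998, -0.061, -0.001], [-0.001, 0.003, -1.0]]
wrist_force: [0.4, 0.2, 5.8]
finger_gap: 0.592
grasp_force: 42.2
```

{"fn": "apply_moves", "kwargs": {"plan": [{"fingers": 1, "x": 0, "y": 0, "z": -0.4, "wx": 0, "wy": 0, "wz": 0}, {"fingers": 1, "x": 0, "y": 0, "z": -0.9, "wx": 0, "wy": 0, "wz": 0}, {"fingers": 1, "x": 0, "y": 0, "z": -1, "wx": 0, "wy": 0, "wz": 0}, {"fingers": 1, "x": 0.3, "y": 0, "z": -1, "wx": 0, "wy": 0, "wz": 0}, {"fingers": 1, "x": 0.7, "y": 0.04, "z": -0.9, "wx": 0, "wy": 0, "wz": 0}, {"fingers": 1, "x": 1, "y": 0.1, "z": 0, "wx": 0, "wy": 0, "wz": 0}, {"fingers": 1, "x": 1, "y": 0.1, "z": 0, "wx": 0, "wy": 0, "wz": 0}, {"fingers": 1, "x": 1, "y": 0.1, "z": 0, "wx": 0, "wy": 0, "wz": 0}, {"fingers": 1, "x": 1, "y": 0.1, "z": 0, "wx": 0, "wy": 0, "wz": 0}, {"fingers": 1, "x": 1, "y": 0, "z": 0, "wx": 0, "wy": 0, "wz": 0}]}}

```text
time: 21.22
eef_pos: [522.7, -117.1, 142.7]
eef_rot: [[0.062, 0.998, -0.002], [0.998, -0.062, 0.0], [0.0, -0.002, -1.0]]
wrist_force: [0.3, 0.2, -2.6]
finger_gap: 0.593
grasp_force: 42.2
```

{"fn": "apply_moves", "kwargs": {"plan": [{"fingers": 1, "x": 1, "y": 0, "z": 0, "wx": 0, "wy": 0, "wz": 0}, {"fingers": 1, "x": 1, "y": 0, "z": 0, "wx": 0, "wy": 0, "wz": 0}, {"fingers": 1, "x": 1, "y": 0, "z": 0, "wx": 0, "wy": 0, "wz": 0}, {"fingers": 1, "x": 1, "y": 0, "z": 0, "wx": 0, "wy": 0, "wz": 0}, {"fingers": 1, "x": 1, "y": 0, "z": 0, "wx": 0, "wy": 0, "wz": 0}, {"fingers": 1, "x": 1, "y": 0, "z": 0, "wx": 0, "wy": 0, "wz": 0}, {"fingers": 1, "x": 1, "y": 0, "z": 0, "wx": 0, "wy": 0, "wz": 0}, {"fingers": 1, "x": 1, "y": 0, "z": 0, "wx": 0, "wy": 0, "wz": 0}, {"fingers": 1, "x": 1, "y": 0, "z": 0, "wx": 0, "wy": 0, "wz": 0}, {"fingers": 1, "x": 1, "y": 0, "z": 0, "wx": 0, "wy": 0, "wz": 0}]}}

```text
time: 22.48
eef_pos: [537.8, 131.8, 142.6]
eef_rot: [[0.062, 0.998, -0.002], [0.998, -0.062, -0.001], [-0.001, -0.002, -1.0]]
wrist_force: [0.5, 0.0, -2.0]
finger_gap: 0.596
grasp_force: 42.2
```

{"fn": "apply_moves", "kwargs": {"plan": [{"fingers": 1, "x": 1, "y": 0, "z": 0, "wx": 0, "wy": 0, "wz": 0}, {"fingers": 1, "x": 1, "y": 0, "z": 0, "wx": 0, "wy": 0, "wz": 0}, {"fingers": 1, "x": 1, "y": 0, "z": 0, "wx": 0, "wy": 0, "wz": 0}, {"fingers": 1, "x": 0.7, "y": 0, "z": 0, "wx": 0, "wy": 0, "wz": 0}, {"fingers": 1, "x": 0.4, "y": 0, "z": 0, "wx": 0, "wy": 0, "wz": 0}, {"fingers": 1, "x": 0, "y": 0, "z": 0, "wx": 0, "wy": 0, "wz": 0}]}}

```text
time: 23.22
eef_pos: [545.0, 234.0, 143.0]
eef_rot: [[0.06, 0.998, -0.001], [0.998, -0.06, -0.001], [-0.001, -0.001, -1.0]]
wrist_force: [0.2, -0.8, -1.3]
finger_gap: 0.6
grasp_force: 42.2
```

```bash
python3 -c "
from h import *
go(545.7,234.3,38);manip.camera('top');go(545.7,234.3,38)"
```

```text
t 23.23 pos [545. 234. 143.] yaw -0.061 units [0.02 0.03 4.2 ] turn [-0.01  0.01  0.06] gap 0.6 gf 42.2 F [ 0.2 -0.8 -1.3]
t 23.27 pos [545.2 232.8 143.1] yaw -0.062 units [0.07 0.02 4.21] turn [-0.    0.02  0.04] gap 0.6 gf 42.2 F [-0.1  0.3 -1.6]
```

{"fn": "apply_moves", "kwargs": {"plan": [{"fingers": 1, "x": 0.03, "y": 0.02, "z": 0.9, "wx": 0, "wy": 0, "wz": 0}, {"fingers": 1, "x": 0, "y": 0, "z": 1, "wx": 0, "wy": 0, "wz": 0}, {"fingers": 1, "x": 0, "y": 0, "z": 1, "wx": 0, "wy": 0, "wz": 0}, {"fingers": 1, "x": 0, "y": 0, "z": 0.7, "wx": 0, "wy": 0, "wz": 0}, {"fingers": 1, "x": 0, "y": 0, "z": 0.4, "wx": 0, "wy": 0, "wz": 0}, {"fingers": 1, "x": 0, "y": 0, "z": 0.15, "wx": 0, "wy": 0, "wz": 0}, {"fingers": 1, "x": 0, "y": 0, "z": 0.05, "wx": 0, "wy": 0, "wz": 0}, {"fingers": 1, "x": 0, "y": 0, "z": 0, "wx": 0, "wy": 0, "wz": 0}]}}

```text
time: 24.28
eef_pos: [546.2, 234.2, 39.5]
eef_rot: [[0.062, 0.998, 0.001], [0.998, -0.062, 0.0], [0.0, 0.001, -1.0]]
wrist_force: [-2.4, -2.1, 3.5]
finger_gap: 0.592
grasp_force: 42.6
```

{"fn": "apply_moves", "kwargs": {"plan": [{"fingers": 0, "x": 0, "y": 0, "z": 0, "wx": 0, "wy": 0, "wz": 0}, {"fingers": 0, "x": 0, "y": 0, "z": 0, "wx": 0, "wy": 0, "wz": 0}, {"fingers": 0, "x": 0, "y": 0, "z": 0, "wx": 0, "wy": 0, "wz": 0}, {"fingers": 0, "x": 0, "y": 0, "z": -0.5, "wx": 0, "wy": 0, "wz": 0}, {"fingers": 0, "x": 0, "y": 0, "z": -1, "wx": 0, "wy": 0, "wz": 0}, {"fingers": 0, "x": 0, "y": 0, "z": -1, "wx": 0, "wy": 0, "wz": 0}, {"fingers": 0, "x": -0.3, "y": 0, "z": -0.8, "wx": 0, "wy": 0, "wz": 0}, {"fingers": 0, "x": -0.84, "y": 0, "z": 0, "wx": 0, "wy": 0, "wz": 0}, {"fingers": 0, "x": -1, "y": 0, "z": 0, "wx": 0, "wy": 0, "wz": 0}, {"fingers": 0, "x": -1, "y": 0, "z": 0, "wx": 0, "wy": 0, "wz": 0}]}}

```text
time: 25.52
eef_pos: [539.9, 152.9, 119.8]
eef_rot: [[0.063, 0.998, -0.002], [0.998, -0.063, -0.002], [-0.002, -0.002, -1.0]]
wrist_force: [0.1, 0.2, -0.2]
finger_gap: 1.002
grasp_force: 0.0
```

{"fn": "apply_moves", "kwargs": {"plan": [{"fingers": 0, "x": -1, "y": 0, "z": 0, "wx": 0, "wy": 0, "wz": 0}, {"fingers": 0, "x": -1, "y": 0, "z": 0, "wx": 0, "wy": 0, "wz": 0}, {"fingers": 0, "x": -1, "y": 0, "z": 0, "wx": 0, "wy": 0, "wz": 0}, {"fingers": 0, "x": -1, "y": 0, "z": 0, "wx": 0, "wy": 0, "wz": 0}, {"fingers": 0, "x": -1, "y": -0.1, "z": 0, "wx": 0, "wy": 0, "wz": 0}, {"fingers": 0, "x": -1, "y": -0.1, "z": 0, "wx": 0, "wy": 0, "wz": 0}, {"fingers": 0, "x": -1, "y": -0.1, "z": 0, "wx": 0, "wy": 0, "wz": 0}, {"fingers": 0, "x": -1, "y": -0.14, "z": 0, "wx": 0, "wy": 0, "wz": 0}, {"fingers": 0, "x": -1, "y": 0, "z": 0, "wx": 0, "wy": 0, "wz": 0}, {"fingers": 0, "x": -1, "y": 0, "z": 0, "wx": 0, "wy": 0, "wz": 0}]}}

```text
time: 26.78
eef_pos: [512.5, -95.2, 119.8]
eef_rot: [[0.064, 0.998, -0.003], [0.998, -0.064, -0.0], [-0.0, -0.003, -1.0]]
wrist_force: [0.3, 0.1, -1.0]
finger_gap: 1.001
grasp_force: 0.0
```

{"fn": "apply_moves", "kwargs": {"plan": [{"fingers": 0, "x": -1, "y": 0, "z": 0, "wx": 0, "wy": 0, "wz": 0}, {"fingers": 0, "x": -1, "y": 0, "z": 0, "wx": 0, "wy": 0, "wz": 0}, {"fingers": 0, "x": -1, "y": 0, "z": 0, "wx": 0, "wy": 0, "wz": 0}, {"fingers": 0, "x": -1, "y": 0, "z": 0, "wx": 0, "wy": 0, "wz": 0}, {"fingers": 0, "x": -1, "y": 0, "z": 0, "wx": 0, "wy": 0, "wz": 0}, {"fingers": 0, "x": -1, "y": 0, "z": 0, "wx": 0, "wy": 0, "wz": 0}, {"fingers": 0, "x": -1, "y": 0, "z": 0, "wx": 0, "wy": 0, "wz": 0}, {"fingers": 0, "x": -1, "y": 0, "z": 0, "wx": 0, "wy": 0, "wz": 0}, {"fingers": 0, "x": -1, "y": 0, "z": 0, "wx": 0, "wy": 0, "wz": 0}, {"fingers": 0, "x": -0.7, "y": 0, "z": 0, "wx": 0, "wy": 0, "wz": 0}]}}

```text
time: 28.02
eef_pos: [497.1, -337.0, 119.9]
eef_rot: [[0.065, 0.998, -0.003], [0.998, -0.065, 0.0], [0.0, -0.003, -1.0]]
wrist_force: [0.1, -0.2, -0.3]
finger_gap: 1.001
grasp_force: 0.0
```

{"fn": "apply_moves", "kwargs": {"plan": [{"fingers": 0, "x": -0.3, "y": 0, "z": 0, "wx": 0, "wy": 0, "wz": 0}, {"fingers": 0, "x": 0, "y": 0, "z": 0, "wx": 0, "wy": 0, "wz": 0}]}}

```text
time: 28.28
eef_pos: [498.8, -342.4, 120.5]
eef_rot: [[0.062, 0.998, -0.001], [0.998, -0.062, 0.001], [0.001, -0.001, -1.0]]
wrist_force: [0.2, 0.1, 0.5]
finger_gap: 1.001
grasp_force: 0.0
```

```bash
python3 -c "
from h import *
go(499,-342.4,38);a=manip.camera('scene');go(499,-342.4,38)
cv2.imwrite('pics/p3.png',cv2.resize(a[140:400,140:540],None,fx=2,fy=2)[:,:,::-1])"
```

```text
t 28.27 pos [ 498.8 -342.4  120.5] yaw -0.062 units [-0.    0.01  3.3 ] turn [-0.01 -0.01  0.04] gap 1.0 gf 0.0 F [0.2 0.1 0.5]
t 28.32 pos [ 499.3 -341.5  120.5] yaw -0.061 units [-0.04 -0.01  3.3 ] turn [-0.   -0.02  0.06] gap 1.0 gf 0.0 F [-0.2  0.9  0.2]
```

View pics/p3.png

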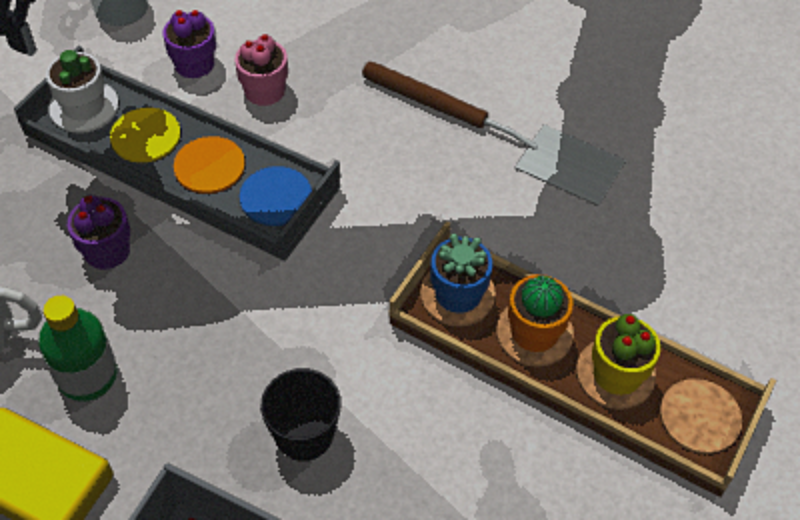

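Three pots stand upright on their pads; yellow is at (626,355). Last is white.

{"fn": "apply_moves", "kwargs": {"plan": [{"fingers": 0, "x": -0.02, "y": 0, "z": 0.8, "wx": 0, "wy": 0, "wz": 0}, {"fingers": 0, "x": 0, "y": 0, "z": 0.9, "wx": 0, "wy": 0, "wz": 0}, {"fingers": 0, "x": 0, "y": 0, "z": 0.9, "wx": 0, "wy": 0, "wz": 0}, {"fingers": 0, "x": 0, "y": 0, "z": 0.7, "wx": 0, "wy": 0, "wz": 0}, {"fingers": 0, "x": 0, "y": 0, "z": 0, "wx": 0, "wy": 0, "wz": 0}, {"fingers": 0, "x": 0, "y": 0, "z": 0, "wx": 0, "wy": 0, "wz": 0}, {"fingers": 1, "x": 0, "y": 0, "z": 0, "wx": 0, "wy": 0, "wz": 0}, {"fingers": 1, "x": 0, "y": 0, "z": 0, "wx": 0, "wy": 0, "wz": 0}, {"fingers": 1, "x": 0, "y": 0, "z": 0, "wx": 0, "wy": 0, "wz": 0}, {"fingers": 1, "x": 0, "y": 0, "z": 0, "wx": 0, "wy": 0, "wz": 0}]}}

```text
time: 29.58
eef_pos: [500.0, -343.4, 39.4]
eef_rot: [[0.061, 0.998, 0.002], [0.998, -0.061, -0.001], [-0.001, 0.002, -1.0]]
wrist_force: [0.2, 0.4, 5.8]
finger_gap: 0.592
grasp_force: 42.3
```

{"fn": "apply_moves", "kwargs": {"plan": [{"fingers": 1, "x": 0, "y": 0, "z": -0.4, "wx": 0, "wy": 0, "wz": 0}, {"fingers": 1, "x": 0, "y": 0, "z": -0.9, "wx": 0, "wy": 0, "wz": 0}, {"fingers": 1, "x": 0, "y": 0, "z": -1, "wx": 0, "wy": 0, "wz": 0}, {"fingers": 1, "x": 0.3, "y": 0, "z": -1, "wx": 0, "wy": 0, "wz": 0}, {"fingers": 1, "x": 0.7, "y": 0, "z": -0.9, "wx": 0, "wy": 0, "wz": 0}, {"fingers": 1, "x": 1, "y": 0.1, "z": 0, "wx": 0, "wy": 0, "wz": 0}, {"fingers": 1, "x": 1, "y": 0.1, "z": 0, "wx": 0, "wy": 0, "wz": 0}, {"fingers": 1, "x": 1, "y": 0.1, "z": 0, "wx": 0, "wy": 0, "wz": 0}, {"fingers": 1, "x": 1, "y": 0.1, "z": 0, "wx": 0, "wy": 0, "wz": 0}, {"fingers": 1, "x": 1, "y": 0.1, "z": 0, "wx": 0, "wy": 0, "wz": 0}]}}

```text
time: 30.82
eef_pos: [520.2, -192.7, 142.8]
eef_rot: [[0.062, 0.998, -0.002], [0.998, -0.062, 0.001], [0.001, -0.002, -1.0]]
wrist_force: [0.1, 0.2, -1.6]
finger_gap: 0.594
grasp_force: 42.0
```

{"fn": "apply_moves", "kwargs": {"plan": [{"fingers": 1, "x": 1, "y": 0, "z": 0, "wx": 0, "wy": 0, "wz": 0}, {"fingers": 1, "x": 1, "y": 0, "z": 0, "wx": 0, "wy": 0, "wz": 0}, {"fingers": 1, "x": 1, "y": 0, "z": 0, "wx": 0, "wy": 0, "wz": 0}, {"fingers": 1, "x": 1, "y": 0, "z": 0, "wx": 0, "wy": 0, "wz": 0}, {"fingers": 1, "x": 1, "y": 0, "z": 0, "wx": 0, "wy": 0, "wz": 0}, {"fingers": 1, "x": 1, "y": 0, "z": 0, "wx": 0, "wy": 0, "wz": 0}, {"fingers": 1, "x": 1, "y": 0, "z": 0, "wx": 0, "wy": 0, "wz": 0}, {"fingers": 1, "x": 1, "y": 0, "z": 0, "wx": 0, "wy": 0, "wz": 0}, {"fingers": 1, "x": 1, "y": 0, "z": 0, "wx": 0, "wy": 0, "wz": 0}, {"fingers": 1, "x": 1, "y": 0, "z": 0, "wx": 0, "wy": 0, "wz": 0}]}}

```text
time: 32.08
eef_pos: [535.5, 56.3, 142.9]
eef_rot: [[0.062, 0.998, -0.002], [0.998, -0.062, -0.0], [-0.0, -0.002, -1.0]]
wrist_force: [-0.4, -0.1, -1.3]
finger_gap: 0.594
grasp_force: 42.0
```

{"fn": "apply_moves", "kwargs": {"plan": [{"fingers": 1, "x": 1, "y": 0, "z": 0, "wx": 0, "wy": 0, "wz": 0}, {"fingers": 1, "x": 1, "y": 0, "z": 0, "wx": 0, "wy": 0, "wz": 0}, {"fingers": 1, "x": 1, "y": 0, "z": 0, "wx": 0, "wy": 0, "wz": 0}, {"fingers": 1, "x": 1, "y": 0, "z": 0, "wx": 0, "wy": 0, "wz": 0}, {"fingers": 1, "x": 1, "y": 0, "z": 0, "wx": 0, "wy": 0, "wz": 0}, {"fingers": 1, "x": 1, "y": 0, "z": 0, "wx": 0, "wy": 0, "wz": 0}, {"fingers": 1, "x": 1, "y": 0, "z": 0, "wx": 0, "wy": 0, "wz": 0}, {"fingers": 1, "x": 1, "y": 0, "z": 0, "wx": 0, "wy": 0, "wz": 0}, {"fingers": 1, "x": 1, "y": 0, "z": 0, "wx": 0, "wy": 0, "wz": 0}, {"fingers": 1, "x": 0.7, "y": 0, "z": 0, "wx": 0, "wy": 0, "wz": 0}]}}

```text
time: 33.33
eef_pos: [550.6, 299.5, 142.8]
eef_rot: [[0.06, 0.998, -0.001], [0.998, -0.06, -0.0], [-0.0, -0.001, -1.0]]
wrist_force: [-0.3, -0.1, -1.6]
finger_gap: 0.596
grasp_force: 42.0
```

{"fn": "apply_moves", "kwargs": {"plan": [{"fingers": 1, "x": 0.48, "y": 0, "z": 0, "wx": 0, "wy": 0, "wz": 0}, {"fingers": 1, "x": 0, "y": 0, "z": 0, "wx": 0, "wy": 0, "wz": 0}]}}

```text
time: 33.58
eef_pos: [551.6, 310.5, 143.0]
eef_rot: [[0.06, 0.998, -0.001], [0.998, -0.06, -0.0], [-0.0, -0.0, -1.0]]
wrist_force: [-0.2, -0.3, -2.0]
finger_gap: 0.599
grasp_force: 42.0
```

```bash
python3 -c "
from h import *
go(551.8,310.1,38);manip.camera('top');go(551.8,310.1,38)"
```

```text
t 33.58 pos [551.6 310.5 143. ] yaw -0.06 units [-0.01  0.01  4.2 ] turn [-0.01  0.    0.07] gap 0.6 gf 42.0 F [-0.2 -0.3 -2. ]
t 33.62 pos [552.  309.1 143.2] yaw -0.062 units [ 0.04 -0.01  4.21] turn [-0.    0.02  0.05] gap 0.59 gf 42.0 F [-0.2 -1.5 -2.4]
```

{"fn": "apply_moves", "kwargs": {"plan": [{"fingers": 1, "x": 0, "y": 0, "z": 0.9, "wx": 0, "wy": 0, "wz": 0}, {"fingers": 1, "x": 0, "y": 0, "z": 1, "wx": 0, "wy": 0, "wz": 0}, {"fingers": 1, "x": 0, "y": 0, "z": 1, "wx": 0, "wy": 0, "wz": 0}, {"fingers": 1, "x": 0, "y": 0, "z": 0.7, "wx": 0, "wy": 0, "wz": 0}, {"fingers": 1, "x": 0, "y": 0, "z": 0.4, "wx": 0, "wy": 0, "wz": 0}, {"fingers": 1, "x": 0, "y": 0, "z": 0.15, "wx": 0, "wy": 0, "wz": 0}, {"fingers": 1, "x": 0, "y": 0, "z": 0.05, "wx": 0, "wy": 0, "wz": 0}, {"fingers": 1, "x": 0, "y": 0, "z": 0, "wx": 0, "wy": 0, "wz": 0}]}}

```text
time: 34.62
eef_pos: [552.5, 309.6, 39.5]
eef_rot: [[0.061, 0.998, 0.001], [0.998, -0.061, 0.0], [0.001, 0.001, -1.0]]
wrist_force: [-2.5, -1.0, 2.4]
finger_gap: 0.603
grasp_force: 42.4
```

{"fn": "apply_moves", "kwargs": {"plan": [{"fingers": 0, "x": 0, "y": 0, "z": 0, "wx": 0, "wy": 0, "wz": 0}, {"fingers": 0, "x": 0, "y": 0, "z": 0, "wx": 0, "wy": 0, "wz": 0}, {"fingers": 0, "x": 0, "y": 0, "z": 0, "wx": 0, "wy": 0, "wz": 0}, {"fingers": 0, "x": 0, "y": 0, "z": -0.5, "wx": 0, "wy": 0, "wz": 0}, {"fingers": 0, "x": 0, "y": 0, "z": -1, "wx": 0, "wy": 0, "wz": 0}, {"fingers": 0, "x": 0, "y": 0, "z": -1, "wx": 0, "wy": 0, "wz": 0}, {"fingers": 0, "x": 0, "y": 0, "z": -1, "wx": 0, "wy": 0, "wz": 0}, {"fingers": 0, "x": 0, "y": 0, "z": -1, "wx": 0, "wy": 0, "wz": 0}, {"fingers": 0, "x": 0.7, "y": 0, "z": 0, "wx": 0, "wy": 0, "wz": 0}, {"fingers": 0, "x": 1, "y": 0, "z": 0, "wx": 0, "wy": 0, "wz": 0}]}}

```text
time: 35.88
eef_pos: [554.6, 353.0, 150.7]
eef_rot: [[0.062, 0.998, -0.0], [0.998, -0.062, 0.001], [0.001, -0.0, -1.0]]
wrist_force: [0.4, -0.0, -0.7]
finger_gap: 0.999
grasp_force: 0.0
```

{"fn": "apply_moves", "kwargs": {"plan": [{"fingers": 0, "x": 1, "y": -0.5, "z": 0, "wx": 0, "wy": 0, "wz": 0}, {"fingers": 0, "x": 1, "y": -0.5, "z": 0, "wx": 0, "wy": 0, "wz": 0}, {"fingers": 0, "x": 1, "y": -0.5, "z": 0, "wx": 0, "wy": 0, "wz": 0}, {"fingers": 0, "x": 1, "y": -0.5, "z": 0, "wx": 0, "wy": 0, "wz": 0}, {"fingers": 0, "x": 1, "y": -0.5, "z": 0, "wx": 0, "wy": 0, "wz": 0}, {"fingers": 0, "x": 0.6, "y": -0.5, "z": 0, "wx": 0, "wy": 0, "wz": 0}, {"fingers": 0, "x": 0, "y": 0, "z": 0, "wx": 0, "wy": 0, "wz": 0}]}}

```text
time: 36.75
eef_pos: [485.6, 499.0, 149.7]
eef_rot: [[0.057, 0.998, -0.002], [0.998, -0.057, 0.0], [0.0, -0.002, -1.0]]
wrist_force: [-0.2, -0.1, 0.3]
finger_gap: 0.998
grasp_force: 0.0
```

```bash
python3 -c "
from h import *
a=manip.camera('top');cv2.imwrite('pics/end.png',cv2.resize(a[170:280,105:305],None,fx=4,fy=4,interpolation=2)[:,:,::-1])
go(500,300,100)"
```

```text
t 36.8 pos [487.5 496.8 150.1] yaw -0.06 units [-7.83  0.97  2.01] turn [-0.01  0.02  0.07] gap 1.0 gf 0.0 F [-0.1 -0.6  0.1]
```

View pics/end.png

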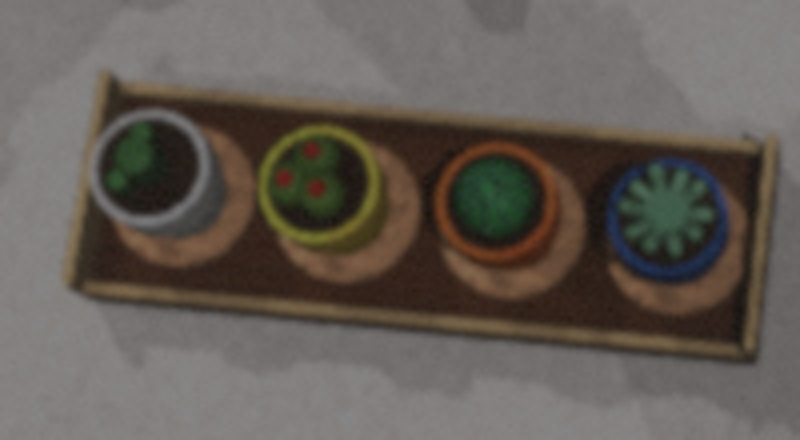

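In the crop the rims are at white (153,172), yellow (321,187), orange (496,203) and blue (667,219), all upright on their pads. I'll check those against the pad centres before handing in.

Run:
```python
from h import *
c=np.array([(153,172),(321,187),(496,203),(667,219)])
p=cast("top",(c+.5)/4-.5+[105,170],68)
q=np.array([(553.4,310.3),(547.2,234.7),(541.1,158.9),(534.9,83.2)])
print((p-q).round(1))
```

```text
[[-2.3 -1.7]
 [-1.6  0.2]
 [-1.4 -0.4]
 [-1.1  0.8]]
```

All four are within 3 mm of their pad centres (the limit is 12 mm), so I'm handing in.

```bash
python3 -c "
from plant import manip
print(manip.finish_job())"
```

```text
the job is handed in; nothing more can be done
None
```

I moved all four pots to the new rack in reverse order (from the left: white, yellow, orange, blue), upright, released and within about 3 mm of their pad centres by my own measurement, and handed the job in at about 37 s; no verdict was returned.

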